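# Put the calligraphy set back in its trays

## Robot

A 6-joint arm with a two-finger parallel gripper is mounted at the origin on the work surface. World frame = base frame: x ahead of the robot, y to its left, z up, the work surface at z = 0. Lengths are in m, angles in rad, forces in N, time in s.
With the tool pointing down it reaches from about 0.25 to 0.775 m from the base axis. Payload 4 kg.
Tool frame: the origin (TCP) lies midway between the tips of the shut fingers; the grasp point (between the pads) lies 19 mm behind it; z points along the fingers, x is the direction in which the jaws open and shut, and the axes are right-handed (so a half turn about z gives the same grasp; the last joint's range is limited). The gripper opens to 94 mm and grips with 3 to 60 N. Pads are 16 mm wide; open, the fingers measure 119 mm over their backs; the gripper's body (75 mm by 177 mm) begins 78 mm behind the grasp point.
Start: joints at [-1.285, 0.087, 1.371, -0, 1.684, -0.103], TCP at [0.208, -0.509, 0.206] pointing down, gripper open.
Joint ranges: [-3.1, 3.1], [-0.76, 2.03], [0.27, 2.55], [-1.08, 4.22], [0.17, 2.65], [-2.57, 2.57]. Speed limits (rad/s): [2.79, 2.79, 3.14, 3.14, 3.14, 3.14].

## Interface

Orientations are given as [roll, pitch, yaw] about the fixed x, y, z axes, in that order (R = Rz(yaw) Ry(pitch) Rx(roll)).
In Python, from bench import robot, eyes, close_job gives the robot as it stands.
- The arm moves only by the shell command python3 -m jog 'ROWS'. ROWS is JSON, a list of rows, each a list of 3 entries, a list of its own where there are three numbers: the turn, a rotation vector about the tool's x, y, z in degrees, then the shift along the tool's x, y, z in mm, then the closure, from -1 (fully open) to 1 (shut). In form: [[[wx, wy, wz], [x, y, z], claw], ...]. A call has 1 to 5 rows; each row is the pose to reach, as a shift and turn from the pose commanded when the call began, along the tool's axes at that moment; what a row does not reach only later rows make up. A row lasts 1/10 s, in which the tool goes at most 50 mm and 8.59 degrees, less where a joint would pass 70% of its speed; a pose out of reach is approached as far as the arm can. A call with a gripper value outside its range is refused whole. The fingers move at their own pace and stop on an object; the grip force is fixed at half the most. Time passes only in rows, so rows that repeat a pose let the fingers close. It gives the time, the measured TCP pose, the force and the opening at its end, in the units of the state.
- robot.get_obs(): the state, without advancing time (a new reading comes with each control period).
- eyes.snapshot(name): name is "scene" or "side" or "wrist"; returns (picture, depth): 384x512x3 uint8, red, green, blue; 384x512 float32, m along the optical axis (not along the pixel's ray), 0 where there is no reading.
- eyes.camera_params(name): a dict with "mtx" (3x3 intrinsics, pixels), "world_to_cam" (4x4, takes a point from world to camera coordinates). Camera axes: x right, y up, looking along -z (the intrinsics and any distortion apply to the point x, -y, -z); pixel columns grow to the right and rows downward; lengths in m; the calibration is good to about 2 mm. A picture is of the moment at which its call begins: read the wrist's pose just before it. camera_params takes no time and is no camera call; for the wrist camera it gives the pose at the moment of the call.
- close_job(): hands the job in, once; it reports no verdict.
The state is a dict: "time": time; "joint_positions": joint angles; "qvel": joint speeds; "joint_torque": joint torques, N m; "tool_pos": TCP position; "ee_rot": TCP orientation; "wrist_force": force on the tool from outside, world axes, zero at the start; "wrist_torque": the same for the moment, N m; "width": finger opening in m.
Only numpy, scipy, OpenCV 4.12 (cv2) and the standard library are available. Lean on these libraries where they do the work, as an engineer would, in place of code of your own. Each camera call takes 0.05 s, during which the arm holds its last target. There are 200 camera calls.

## Task

The calligraphy class is over: put the four writing things away in the wooden trays whose recesses match their shape and size - the round inkstone in the large round recess, the small paste pot in the small round one, the seal stone in the square one and the paperweight lengthwise in the long one. In any order, set each down gently, without dropping it, so that it stands upright, flat on the floor of its recess, and let go. Leave the white water cup and the black box standing where they are.

Things in the scene. Friction and masses are not known exactly. Their poses are not given: they have to be found in the camera images.
- inkstone: Round lidded inkstone of dark slate, a plain disc 60 mm in diameter and 30 mm high, standing on the table, about 0.22 kg. Origin: centre of its underside; z up. Belongs in the large round recess.
- paste_pot: Small round lidded seal-paste pot of white porcelain, 40 mm in diameter and 36 mm high, closed flat top; sides upright from 4 to 32 mm above its underside, about 0.09 kg. Origin: centre of its underside; z up. Belongs in the small round recess.
- seal: Upright seal stone of plain beige soapstone, square, 32 x 32 mm, straight sides up to 42 mm, with a small stepped top to 51 mm, about 0.13 kg. Origin: centre of its underside; x and y square to its sides, z up. Belongs in the square recess.
- paperweight: Dark wooden bar with a thin brass line along its top, 100 x 24 mm and 28 mm high, about 0.15 kg. Origin: centre of its underside; x along its length, y across, z up; its two ends are alike. Belongs in the long recess.
- tray_large_round: Light wooden tray, 100 x 100 mm, with a round recess 76 mm in diameter. Fixed to the table. Origin: centre of its underside, the centre of the recess; z up. The recess is 5 mm deep with a dark lining; its floor is 3 mm and the rim's top 8 mm above the table.
- tray_small_round: Light wooden tray, 100 x 100 mm, with a round recess 56 mm in diameter. Fixed to the table. Origin: centre of its underside, the centre of the recess; z up. The recess is 5 mm deep with a dark lining; its floor is 3 mm and the rim's top 8 mm above the table.
- tray_square: Light wooden tray, 100 x 100 mm, with a square recess 50 x 50 mm, its sides along the tray's x and y. Fixed to the table. Origin: centre of its underside, the centre of the recess; z up. The recess is 5 mm deep with a dark lining; its floor is 3 mm and the rim's top 8 mm above the table.
- tray_long: Light wooden tray, 136 mm (x) by 66 mm (y), with an oblong recess 120 mm (x) by 46 mm (y). Fixed to the table. Origin: centre of its underside, the centre of the recess; z up. The recess is 5 mm deep with a dark lining; its floor is 3 mm and the rim's top 8 mm above the table.
- cup: White porcelain water cup, open at the top, rim 58 mm in diameter, 55 mm high, standing loose amid the work. Not to be disturbed. Origin: centre of its underside; z up.
- ink_box: Black cardboard ink-bottle box, 120 mm (x) by 50 mm (y) and 45 mm high, lying loose on the robot's right of the work (negative y). Not to be disturbed. Origin: centre of its underside; z up.

How it is judged:
By the outcome, as a careful person would: the job done as asked, in the order asked, and still so for the second after the job is handed in, with the robot touching nothing.
It also fails if it takes over 107 s, if anything falls off the work surface, if the arm or the gripper's body presses on something with over 40 N, if the wrist force passes 120 N, or if a joint passes its speed limit or range.

## Working session

There is one attempt and no reset: what is moved stays moved. The work goes in short steps, Python scripts to look and compute and a shell command to move; the robot and the scene stay as the last step left them, time stands still between calls to the robot, and variables do not carry over. Pictures are saved under pics/ and viewed, about 12 in all and at most 16, crops included, and the job is handed in when it is done.

```bash
ls; mkdir -p pics
python3 - <<'E'
from bench import robot, eyes
import cv2, numpy as np
o=robot.get_obs()
print({k:np.round(o[k],4).tolist() for k in o})
for n in ("scene","side","wrist"):
    p=eyes.camera_params(n)
    print(n,{k:np.round(v,4).tolist() if not isinstance(v,str) else v for k,v in p.items()})
    im,d=eyes.snapshot(n)
    cv2.imwrite(f"pics/{n}0.png",im[:,:,::-1]); np.save(f"pics/{n}0_d.npy",d)
E
```

```text
pics
{'time': 0.0, 'joint_positions': [-1.2851, 0.0879, 1.3722, -0.0, 1.6836, -0.1031], 'qvel': [0.0002, 0.0001, 0.0002, -0.0017, -0.001, -0.0], 'joint_torque': [0.0011, -34.0179, -30.2425, 0.072, 0.0331, -0.0002], 'tool_pos': [0.2083, -0.5084, 0.2043], 'ee_rot': [-3.1414, 0.0021, -1.1821], 'wrist_force': [0.0129, -0.0507, 0.4758], 'wrist_torque': [-0.023, 0.044, 0.027], 'width': 0.0938}
scene {'mtx': [[410.5475, 0.0, 248.4529], [0.0, 410.5475, 199.1901], [0.0, 0.0, 1.0]], 'world_to_cam': [[-0.6085, 0.7935, 0.0104, 0.3761], [-0.6778, -0.5264, 0.5133, 0.2847], [0.4128, 0.3053, 0.8581, -1.3279], [0.0, 0.0, 0.0, 1.0]]}
side {'mtx': [[353.6595, 0.0, 259.7624], [0.0, 353.6595, 196.2195], [0.0, 0.0, 1.0]], 'world_to_cam': [[0.9174, -0.398, -0.0072, -0.4973], [0.1973, 0.439, 0.8765, -0.1243], [-0.3457, -0.8055, 0.4813, -0.9745], [0.0, 0.0, 0.0, 1.0]]}
wrist {'mtx': [[308.8378, 0.0, 252.0178], [0.0, 308.8378, 188.309], [0.0, 0.0, 1.0]], 'world_to_cam': [[0.3803, -0.9249, -0.0028, -0.5472], [0.8871, 0.3656, -0.2817, 0.0301], [0.2615, 0.1046, 0.9595, -0.3926], [0.0, 0.0, 0.0, 1.0]]}
```

View pics/scene0.png

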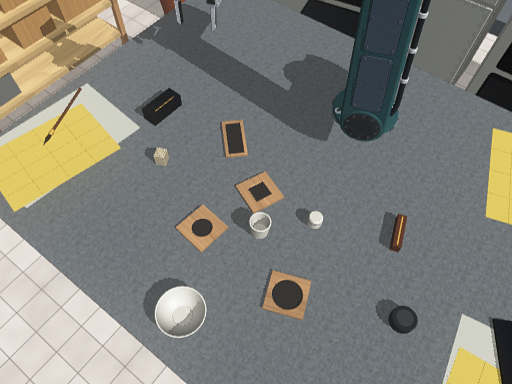

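View pics/side0.png

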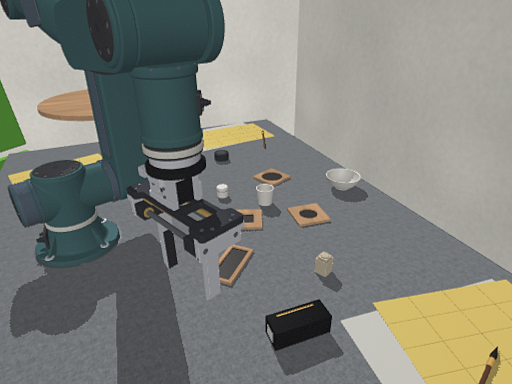

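The scene view shows these pixel positions:
- **Trays:** large round (287,294), small round (202,228), square (260,191), long (234,138).
- **Items to move:** inkstone (403,319), pot (316,219), seal (161,156), paperweight (399,232).
- **Leave alone:** cup (260,225), box (162,106).

The side view confirms the layout.

```bash
cat > h.py <<'E'
import numpy as np, cv2
from scipy.spatial.transform import Rotation as R
def cloud(d,p):
    v,u=np.indices(d.shape); K=p["mtx"]; K=np.array(K); M=np.linalg.inv(np.array(p["world_to_cam"]))
    c=np.stack([(u-K[0,2])/K[0,0]*d,-(v-K[1,2])/K[1,1]*d,-d],-1)
    return c@M[:3,:3].T+M[:3,3]
def ray(uv,p,z):
    K=np.array(p["mtx"]); M=np.linalg.inv(np.array(p["world_to_cam"])); uv=np.asarray(uv,float).reshape(-1,2)
    r=np.c_[(uv[:,0]-K[0,2])/K[0,0],-(uv[:,1]-K[1,2])/K[1,1],-np.ones(len(uv))]@M[:3,:3].T
    return M[:3,3]+r*((z-M[2,3])/r[:,2])[:,None]
def blob(mask,seed):
    n,l,s,c=cv2.connectedComponentsWithStats(mask.astype(np.uint8))
    i=min(range(1,n),key=lambda i:(np.hypot(*(c[i]-seed)) if s[i,4]>40 else 1e9))
    m=(l==i).astype(np.uint8); return max(cv2.findContours(m,cv2.RETR_EXTERNAL,cv2.CHAIN_APPROX_NONE)[0],key=len)[:,0]
def to_tool(o,target):   # world delta -> tool axes, mm
    return R.from_euler("xyz",o["ee_rot"]).inv().apply(np.array(target)-o["tool_pos"])*1000
E
python3 - <<'E'
from h import *
from bench import eyes
p=eyes.camera_params("scene"); im=cv2.imread("pics/scene0.png"); d=np.load("pics/scene0_d.npy"); P=cloud(d,p)
hsv=cv2.cvtColor(im,cv2.COLOR_BGR2HSV)
print("table z",np.median(P[200:300,330:370,2]))
wood=(hsv[...,0]>5)&(hsv[...,0]<25)&(hsv[...,1]>80)&(hsv[...,2]>110)
for n,s in dict(large=(287,294),small=(202,228),square=(260,191),long=(234,138)).items():
    w=ray(blob(wood,s),p,.008)[:,:2].astype(np.float32); q=cv2.minAreaRect(w*1000)
    print(n,np.round(q[0],1),np.round(q[1],1),round(q[2],1))
for n,s,h in [("ink",(403,319),.03),("pot",(316,219),.036),("seal",(161,156),.042),("pw",(399,232),.028),("cup",(260,222),.055),("box",(162,106),.045)]:
    v,u=np.indices(d.shape); near=(abs(u-s[0])<32)&(abs(v-s[1])<32)&(d>0)
    m=near&(abs(P[...,2]-h)<.004)
    if n=="seal": m=near&(P[...,2]>.036)
    c=blob(m,s); w=ray(c,p,.051 if n=="seal" else h)[:,:2].astype(np.float32)*1000
    q=cv2.minAreaRect(w); e=cv2.minEnclosingCircle(w)
    pts=P[m]; print(n,"rect",np.round(q[0],1),np.round(q[1],1),round(q[2],1),"circ",np.round(e[0],1),round(e[1],1),"mean",np.round(pts.mean(0)*1000,1),m.sum())
E
```

```text
table z -0.0007609344868991785
large [654.8 146.4] [101.6  99.5] 21.5
small [ 643.7 -138.5] [102.9 101.1] 83.8
square [457.8 -83.9] [103.7 101.3] 67.6
long [ 351.5 -260.6] [140.9  65.6] 44.8
ink rect [541.8 398.6] [58.2 58.3] 77.4 circ [542.1 398.3] 30.1 mean [541.9 399.2  29.2] 501
pot rect [446.  91.] [37.  34.4] 33.1 circ [446.5  90.7] 19.3 mean [445.6  90.7  35.2] 137
seal rect [ 550.9 -368.7] [36.2 34.2] 21.8 circ [ 552.1 -369.7] 20.7 mean [ 548.8 -373.    45.8] 112
pw rect [342.  285.4] [101.9  24.5] 17.4 circ [341.2 287. ] 51.3 mean [341.3 285.9  27.3] 300
cup rect [556.  -11.9] [55.8 55.6] 58.0 circ [556.4 -11.6] 29.1 mean [555.7 -14.3  54.2] 97
box rect [ 403.9 -508.8] [ 53.  121.4] 87.8 circ [ 403.8 -509.1] 64.5 mean [ 404.9 -509.2   44.8] 464
```

```bash
python3 -c "
import cv2
im=cv2.imread('pics/scene0.png')
a=[cv2.resize(im[v-25:v+25,u-33:u+33],(264,200),interpolation=cv2.INTER_NEAREST) for u,v in [(161,156),(316,219),(403,319),(399,232),(162,106),(260,225)]]
cv2.imwrite('pics/crops.png',cv2.vconcat([cv2.hconcat(a[:3]),cv2.hconcat(a[3:])]))"
```

```text
(no output)
```

View pics/crops.png

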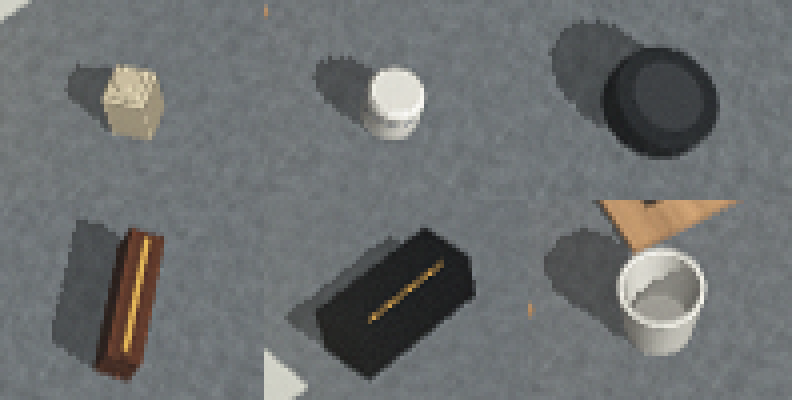

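The crops show the seal turned slightly, with its stepped top at about (161,150). The other items are upright and clear. First I'll move over the seal and check its yaw with the wrist camera.

```bash
python3 -m jog '[[[0,0,0],[0,-46,0],-1],[[0,0,0],[0,-92,0],-1],[[0,0,0],[0,-138,0],-1],[[0,0,0],[0,-184,0],-1]]'; python3 -m jog '[[[0,0,0],[0,-46,0],-1],[[0,0,0],[0,-92,0],-1],[[0,0,0],[0,-138,0],-1],[[0,0,0],[0,-184,0],-1],[[0,0,0],[0,-184,0],-1]]'
cat >> h.py <<'E'
def wsnap(tag):
    from bench import robot,eyes
    o=robot.get_obs(); p=eyes.camera_params("wrist"); im,d=eyes.snapshot("wrist")
    cv2.imwrite(f"pics/{tag}.png",im[:,:,::-1]); return o,p,im,d
E
python3 - <<'E'
from h import *
o,p,im,d=wsnap("w_seal"); P=cloud(d,p)
print(o["time"],np.round(o["tool_pos"],4),np.round(o["ee_rot"],4),np.round(o["wrist_force"],2))
v,u=np.indices(d.shape)
near=(np.hypot(P[...,0]-.55,P[...,1]+.37)<.045)&(d>0)
for lo,hi,zz in((.036,.046,.042),(.047,.056,.051)):
    m=near&(P[...,2]>lo)&(P[...,2]<hi)
    w=P[m][:,:2].astype(np.float32)*1000; q=cv2.minAreaRect(w); print(m.sum(),np.round(q[0],1),np.round(q[1],1),round(q[2],1),np.median(P[m][:,2]))
E
```

```text
time: 0.55
tool_pos: [0.38, -0.4383, 0.2051]
ee_rot: [3.141, 0.0, -1.183]
wrist_force: [-0.1, -0.5, -0.1]
width: 0.0938
time: 1.05
tool_pos: [0.5533, -0.3658, 0.2033]
ee_rot: [-3.141, 0.003, -1.175]
wrist_force: [0.8, -0.9, -1.0]
width: 0.094
1.05 [ 0.5533 -0.3658  0.2033] [-3.1406e+00  2.8000e-03 -1.1751e+00] [ 0.8  -0.87 -1.04]
281 [ 545.5 -375.5] [32.2 32. ] 25.0 0.04169467986730174
453 [ 545.6 -375. ] [25.5 24.9] 23.6 0.049689962495905904
```

View pics/w_seal.png

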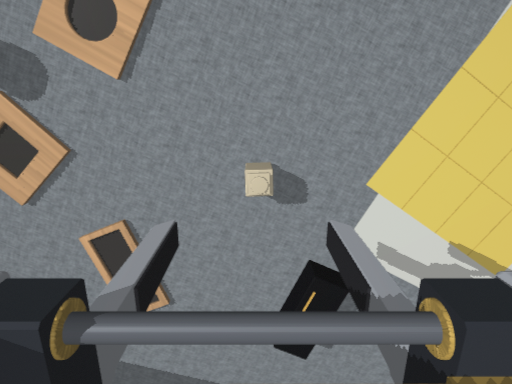

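The seal sits at (259,182), nearly square to the jaws, with nothing near the fingers. I'll let the arm settle and measure again.

```bash
python3 -m jog '[[[0,0,0],[0,0,0],-1],[[0,0,0],[0,0,0],-1],[[0,0,0],[0,0,0],-1]]'
python3 - <<'E'
from h import *
o,p,im,d=wsnap("w_seal2"); P=cloud(d,p)
near=(np.hypot(P[...,0]-.546,P[...,1]+.375)<.045)&(d>0)
for lo,hi,zz in((.036,.046,.042),(.046,.056,.051)):
    m=near&(P[...,2]>lo)&(P[...,2]<hi)
    w=P[m][:,:2].astype(np.float32)*1000; q=cv2.minAreaRect(w); print(m.sum(),np.round(q[0],1),np.round(q[1],1),round(q[2],1),np.median(P[m][:,2]))
c=np.array(q[0])/1000
print("tool",to_tool(o,[c[0],c[1],.012]),o["ee_rot"],o["tool_pos"])
# scene estimate of seal at its 51mm top
from bench import eyes
ps=eyes.camera_params("scene"); Q=cloud(np.load("pics/scene0_d.npy"),ps)
m=(np.hypot(Q[...,0]-.546,Q[...,1]+.375)<.04)&(Q[...,2]>.046); print("scene top",Q[m].mean(0)*1000,m.sum())
E
```

```text
time: 1.4
tool_pos: [0.5478, -0.3704, 0.2059]
ee_rot: [3.142, -0.001, -1.184]
wrist_force: [-0.9, -0.0, -0.0]
width: 0.0941
264 [ 545.6 -375.4] [32.2 32.1] 24.5 0.04172858834276863
499 [ 545.8 -375.3] [25.9 25.1] 22.7 0.04888800778744462
tool [  3.66874552   3.7217304  193.92898507] [ 3.14158898e+00 -5.11492966e-04 -1.18404696e+00] [ 0.54784272 -0.37042396  0.20592707]
scene top [ 547.19598348 -375.29476522   49.68186241] 59
```

```bash
python3 -m jog '[[[0,0,-2.3],[4,4,40],-1],[[0,0,-2.3],[4,4,80],-1],[[0,0,-2.3],[4,4,120],-1],[[0,0,-2.3],[4,4,140],-1],[[0,0,-2.3],[4,4,155],-1]]'; python3 -m jog '[[[0,0,0],[0,0,15],-1],[[0,0,0],[0,0,30],-1],[[0,0,0],[0,0,38],-1],[[0,0,0],[0,0,38],-1]]'; python3 -m jog '[[[0,0,0],[0,0,0],0.3],[[0,0,0],[0,0,0],1],[[0,0,0],[0,0,0],1],[[0,0,0],[0,0,0],1],[[0,0,0],[0,0,0],1]]'; python3 -m jog '[[[0,0,0],[0,0,0],1],[[0,0,0],[0,0,0],1],[[0,0,0],[0,0,0],1],[[0,0,0],[0,0,0],1],[[0,0,0],[0,0,0],1]]'
```

```text
time: 1.95
tool_pos: [0.5452, -0.3746, 0.0482]
ee_rot: [3.14, 0.003, -1.143]
wrist_force: [0.4, 0.9, -0.2]
width: 0.0939
time: 2.35
tool_pos: [0.5463, -0.3743, 0.0112]
ee_rot: [3.141, 0.002, -1.142]
wrist_force: [-0.4, 0.6, 0.7]
width: 0.0939
time: 2.85
tool_pos: [0.547, -0.3748, 0.0129]
ee_rot: [-3.141, -0.001, -1.142]
wrist_force: [0.2, 0.6, -0.0]
width: 0.0576
time: 3.35
tool_pos: [0.5469, -0.3749, 0.0125]
ee_rot: [-3.142, -0.0, -1.142]
wrist_force: [-0.5, -0.2, 0.5]
width: 0.0319
```

```bash
python3 -m jog '[[[0,0,0],[0,0,-10],1],[[0,0,0],[0,0,-40],1],[[0,0,0],[0,0,-80],1],[[0,0,0],[0,0,-120],1],[[0,0,0],[0,0,-140],1]]'; python3 -m jog '[[[0,0,0],[-25,-3,0],1],[[0,0,0],[-65,-8,0],1],[[0,0,0],[-105,-14,0],1],[[0,0,0],[-145,-19,0],1],[[0,0,0],[-185,-24,0],1]]';python3 -m jog '[[[0,0,-8.5],[-40,-5,0],1],[[0,0,-17],[-75,-10,0],1],[[0,0,-25.5],[-100,-13,0],1],[[0,0,-34],[-112,-15,0],1],[[0,0,-42.5],[-116,-16,0],1]]'; python3 -m jog '[[[0,0,0],[0,0,0],1],[[0,0,0],[0,0,0],1],[[0,0,0],[0,0,0],1]]'
python3 - <<'E'
from h import *
o,p,im,d=wsnap("w_sq"); P=cloud(d,p)
print(o["time"],o["tool_pos"],o["ee_rot"],o["width"],o["wrist_force"])
hsv=cv2.cvtColor(im[:,:,::-1].copy(),cv2.COLOR_BGR2HSV)
wood=(hsv[...,0]>5)&(hsv[...,0]<25)&(hsv[...,1]>80)&(hsv[...,2]>110)&(abs(P[...,2])<.02)&(np.hypot(P[...,0]-.458,P[...,1]+.084)<.08)
w=P[wood][:,:2].astype(np.float32)*1000; q=cv2.minAreaRect(w); print(wood.sum(),q)
E
```

```text
time: 3.85
tool_pos: [0.5481, -0.3756, 0.1581]
ee_rot: [-3.138, -0.006, -1.142]
wrist_force: [0.7, -0.2, -1.8]
width: 0.0317
time: 4.35
tool_pos: [0.4909, -0.1949, 0.1529]
ee_rot: [-3.141, 0.0, -1.142]
wrist_force: [0.7, 1.1, -1.1]
width: 0.0321
time: 4.85
tool_pos: [0.4573, -0.0826, 0.1532]
ee_rot: [-3.141, -0.0, -0.392]
wrist_force: [-0.7, 0.2, -1.8]
width: 0.0315
time: 5.15
tool_pos: [0.4581, -0.0847, 0.1526]
ee_rot: [3.141, -0.0, -0.403]
wrist_force: [0.3, 0.3, -1.3]
width: 0.032
5.15 [ 0.4580574  -0.08469691  0.15259858] [ 3.14139211e+00 -9.41537453e-05 -4.02719172e-01] 0.032047802658874615 [ 0.28937474  0.28711671 -1.29486757]
5642 ((456.3865966796875, -81.78720092773438), (99.98368835449219, 101.1139907836914), 67.67671966552734)
```

View pics/w_sq.png

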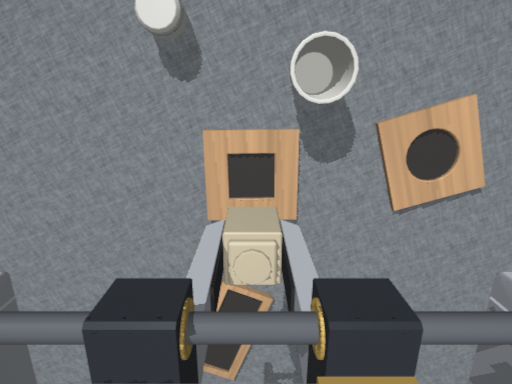

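The seal is held upright, and the square recess at (251,176) lines up with it. I'll lower it and feel for the floor.

```bash
python3 -m jog '[[[0,0,0],[-2,-1,40],1],[[0,0,0],[-2,-1,80],1],[[0,0,0],[-2,-1,110],1],[[0,0,0],[-2,-1,125],1],[[0,0,0],[-2,-1,132],1]]'; python3 -m jog '[[[0,0,0],[0,0,1],1],[[0,0,0],[0,0,2],1],[[0,0,0],[0,0,2],1]]'; python3 -m jog '[[[0,0,0],[0,0,1],1],[[0,0,0],[0,0,1],1],[[0,0,0],[0,0,1],1]]'; python3 -m jog '[[[0,0,0],[0,0,1],1],[[0,0,0],[0,0,1],1],[[0,0,0],[0,0,1],1]]'; python3 -m jog '[[[0,0,0],[0,0,0.5],1],[[0,0,0],[0,0,1],1],[[0,0,0],[0,0,1],1]]'
```

```text
time: 5.7
tool_pos: [0.455, -0.0826, 0.0182]
ee_rot: [3.141, 0.004, -0.402]
wrist_force: [0.2, 0.7, -1.3]
width: 0.0317
time: 6.0
tool_pos: [0.4577, -0.083, 0.0198]
ee_rot: [-3.141, -0.003, -0.4]
wrist_force: [-0.1, 0.2, -1.2]
width: 0.0319
time: 6.3
tool_pos: [0.4568, -0.0827, 0.0179]
ee_rot: [-3.142, -0.001, -0.4]
wrist_force: [-0.1, -1.0, -2.0]
width: 0.0317
time: 6.6
tool_pos: [0.4565, -0.0826, 0.0164]
ee_rot: [3.142, 0.0, -0.4]
wrist_force: [-0.1, 0.1, -2.1]
width: 0.0317
time: 6.9
tool_pos: [0.4566, -0.0827, 0.0155]
ee_rot: [3.142, -0.0, -0.4]
wrist_force: [-0.4, 0.4, -1.4]
width: 0.0316
```

```bash
python3 -m jog '[[[0,0,0],[0,0,0.5],1],[[0,0,0],[0,0,0.5],1],[[0,0,0],[0,0,0.5],1]]'; python3 -m jog '[[[0,0,0],[0,0,0.5],1],[[0,0,0],[0,0,0.5],1],[[0,0,0],[0,0,0.5],1]]'
```

```text
time: 7.2
tool_pos: [0.4566, -0.0826, 0.0154]
ee_rot: [3.142, -0.0, -0.4]
wrist_force: [-1.1, -0.3, 2.7]
width: 0.0317
time: 7.5
tool_pos: [0.4566, -0.0827, 0.0154]
ee_rot: [3.141, -0.0, -0.4]
wrist_force: [-3.7, 0.5, 6.2]
width: 0.0316
```

```bash
python3 -m jog '[[[0,0,0],[0,0,-0.5],0.3],[[0,0,0],[0,0,-0.5],0.1],[[0,0,0],[0,0,-0.5],-0.2],[[0,0,0],[0,0,-0.5],-0.6],[[0,0,0],[0,0,-0.5],-1]]'; python3 -m jog '[[[0,0,0],[0,0,0],-1],[[0,0,0],[0,0,0],-1],[[0,0,0],[0,0,0],-1],[[0,0,0],[0,0,0],-1]]';  python3 -m jog '[[[0,0,0],[0,0,-20],-1],[[0,0,0],[0,0,-55],-1],[[0,0,0],[0,0,-95],-1],[[0,0,0],[0,0,-135],-1],[[0,0,0],[0,0,-150],-1]]'; python3 -m jog '[[[0,0,0],[-17,-35,0],-1],[[0,0,0],[-34,-70,0],-1],[[0,0,0],[-52,-105,0],-1],[[0,0,0],[-69,-140,0],-1],[[0,0,0],[-77,-156,0],-1]]'; python3 -m jog '[[[0,0,0],[0,0,0],-1],[[0,0,0],[0,0,0],-1],[[0,0,0],[0,0,0],-1]]'
python3 - <<'E'
from h import *
o,p,im,d=wsnap("w_pot"); P=cloud(d,p)
print(o["time"],o["tool_pos"],o["ee_rot"],o["width"],o["wrist_force"])
m=(np.hypot(P[...,0]-.446,P[...,1]-.091)<.04)&(P[...,2]>.031)&(P[...,2]<.042)
w=P[m][:,:2].astype(np.float32)*1000; print(m.sum(),cv2.minEnclosingCircle(w),cv2.minAreaRect(w),P[m].mean(0))
c=np.array(cv2.minEnclosingCircle(w)[0])/1000; print(to_tool(o,[c[0],c[1],.0085]))
E
```

```text
time: 8.0
tool_pos: [0.4565, -0.0826, 0.0148]
ee_rot: [3.141, 0.0, -0.4]
wrist_force: [-0.2, -0.4, -0.4]
width: 0.0611
time: 8.4
tool_pos: [0.4566, -0.0826, 0.015]
ee_rot: [3.142, -0.0, -0.4]
wrist_force: [-0.3, 0.2, -0.2]
width: 0.0924
time: 8.9
tool_pos: [0.4587, -0.0832, 0.1699]
ee_rot: [-3.141, -0.008, -0.4]
wrist_force: [0.5, -0.2, 0.4]
width: 0.0941
time: 9.4
tool_pos: [0.4459, 0.0937, 0.1651]
ee_rot: [-3.141, 0.0, -0.397]
wrist_force: [0.2, 0.1, -0.3]
width: 0.0938
time: 9.7
tool_pos: [0.4465, 0.0901, 0.1649]
ee_rot: [3.141, -0.0, -0.401]
wrist_force: [-0.2, 0.5, -0.6]
width: 0.0938
9.7 [0.44654983 0.09009869 0.16492065] [ 3.14102241e+00 -2.68510882e-04 -4.01299092e-01] 0.09379223961007895 [-0.22287858  0.53399578 -0.55615283]
1073 ((443.8872375488281, 93.19556427001953), 19.889406204223633) ((444.1906433105469, 93.25550842285156), (38.39726257324219, 39.022830963134766), 33.25214385986328) [0.44444556 0.09423321 0.03537361]
[ -3.70274401  -1.89998589 156.41860834]
```

View pics/w_pot.png

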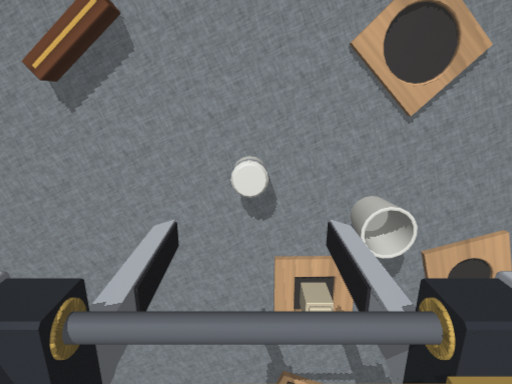

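The seal stands in the square recess, seen at (315,300). The pot is at (250,177) with clear space around it.

```bash
python3 -m jog '[[[0,0,0],[-4,-2,40],-1],[[0,0,0],[-4,-2,80],-1],[[0,0,0],[-4,-2,115],-1],[[0,0,0],[-4,-2,140],-1],[[0,0,0],[-4,-2,150],-1]]'; python3 -m jog '[[[0,0,0],[0,0,3],0],[[0,0,0],[0,0,6],0.5],[[0,0,0],[0,0,6],1],[[0,0,0],[0,0,6],1],[[0,0,0],[0,0,6],1]]'; python3 -m jog '[[[0,0,0],[0,0,0],1],[[0,0,0],[0,0,0],1],[[0,0,0],[0,0,0],1],[[0,0,0],[0,0,0],1],[[0,0,0],[0,0,0],1]]'; python3 -m jog '[[[0,0,0],[0,0,0],1],[[0,0,0],[0,0,0],1]]'
```

```text
time: 10.25
tool_pos: [0.4413, 0.0932, 0.012]
ee_rot: [3.139, 0.005, -0.402]
wrist_force: [0.4, -0.5, 0.9]
width: 0.0942
time: 10.75
tool_pos: [0.4444, 0.0945, 0.01]
ee_rot: [-3.141, -0.002, -0.4]
wrist_force: [0.4, 0.5, -0.3]
width: 0.0572
time: 11.25
tool_pos: [0.444, 0.0944, 0.0093]
ee_rot: [-3.141, -0.001, -0.4]
wrist_force: [0.1, 0.3, 2.2]
width: 0.0393
time: 11.45
tool_pos: [0.444, 0.0944, 0.0093]
ee_rot: [-3.141, -0.001, -0.4]
wrist_force: [0.5, 0.2, 4.0]
width: 0.0396
```

```bash
python3 -m jog '[[[0,0,0],[0,0,-10],1],[[0,0,0],[0,0,-40],1],[[0,0,0],[0,0,-80],1],[[0,0,0],[0,0,-125],1],[[0,0,0],[0,0,-150],1]]'; python3 -m jog '[[[0,0,0],[20,10,0],1],[[0,0,0],[54,27,0],1],[[0,0,0],[88,44,0],1],[[0,0,0],[122,61,0],1],[[0,0,0],[156,78,0],1]]'; python3 -m jog '[[[0,0,0],[34,17,0],1],[[0,0,0],[68,34,0],1],[[0,0,0],[95,47,0],1],[[0,0,0],[110,55,0],1],[[0,0,0],[116,58,0],1]]'; python3 -m jog '[[[0,0,0],[0,0,0],1],[[0,0,0],[0,0,0],1],[[0,0,0],[0,0,0],1]]'
python3 - <<'E'
from h import *
o,p,im,d=wsnap("w_small"); P=cloud(d,p)
print(o["time"],o["tool_pos"],o["ee_rot"],o["width"],o["wrist_force"])
hsv=cv2.cvtColor(im[:,:,::-1].copy(),cv2.COLOR_BGR2HSV)
near=(abs(P[...,2])<.02)&(np.hypot(P[...,0]-.643,P[...,1]+.138)<.08)
wood=(hsv[...,0]>5)&(hsv[...,0]<25)&(hsv[...,1]>80)&(hsv[...,2]>110)&near
w=P[wood][:,:2].astype(np.float32)*1000; q=cv2.minAreaRect(w); print(wood.sum(),q)
c=np.array(q[0])/1000; print(to_tool(o,[c[0],c[1],.014]))
E
```

```text
time: 11.95
tool_pos: [0.4443, 0.0947, 0.1629]
ee_rot: [-3.139, -0.004, -0.4]
wrist_force: [0.4, 0.4, -0.8]
width: 0.0393
time: 12.45
tool_pos: [0.557, -0.0391, 0.1587]
ee_rot: [3.141, 0.002, -0.4]
wrist_force: [-0.3, 0.5, -0.7]
width: 0.0397
time: 12.95
tool_pos: [0.6411, -0.1381, 0.1578]
ee_rot: [3.141, 0.002, -0.402]
wrist_force: [-0.5, 0.1, -1.7]
width: 0.0394
time: 13.25
tool_pos: [0.6406, -0.1357, 0.1593]
ee_rot: [-3.141, 0.0, -0.399]
wrist_force: [0.6, -0.2, -1.2]
width: 0.0392
13.25 [ 0.64055159 -0.13565829  0.15932484] [-3.14139446e+00  2.29597628e-04 -3.98983908e-01] 0.03924774101569976 [ 0.60634811 -0.21642794 -1.22654213]
5400 ((642.0563354492188, -135.98394775390625), (99.83654022216797, 101.48655700683594), 83.5566177368164)
[  1.54643178  -0.25568388 145.3245452 ]
```

View pics/w_small.png

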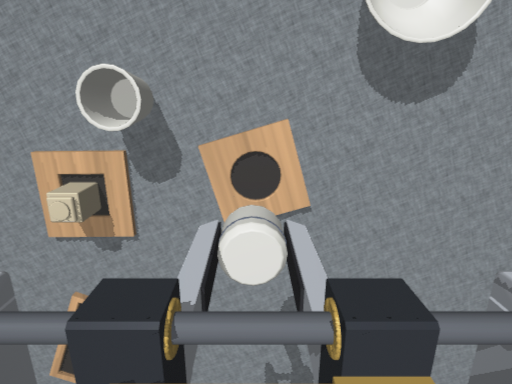

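The pot is held upright and the small recess at (256,175) is right under it. I'll lower it.

```bash
python3 -m jog '[[[0,0,0],[1,0,40],1],[[0,0,0],[1,0,80],1],[[0,0,0],[1,0,115],1],[[0,0,0],[1,0,135],1],[[0,0,0],[1,0,143],1]]'; python3 -m jog '[[[0,0,0],[0,0,1],1],[[0,0,0],[0,0,1],1],[[0,0,0],[0,0,1],1]]'; python3 -m jog '[[[0,0,0],[0,0,1],1],[[0,0,0],[0,0,1],1],[[0,0,0],[0,0,1],1]]'; python3 -m jog '[[[0,0,0],[0,0,0.5],1],[[0,0,0],[0,0,1],1],[[0,0,0],[0,0,1],1]]'; python3 -m jog '[[[0,0,0],[0,0,0.5],1],[[0,0,0],[0,0,0.5],1],[[0,0,0],[0,0,0.5],1]]'; python3 -m jog '[[[0,0,0],[0,0,0.5],1],[[0,0,0],[0,0,0.5],1],[[0,0,0],[0,0,0.5],1]]'
```

```text
time: 13.8
tool_pos: [0.6396, -0.1358, 0.0128]
ee_rot: [3.141, 0.006, -0.399]
wrist_force: [0.1, 0.1, -0.2]
width: 0.0395
time: 14.1
tool_pos: [0.6434, -0.1375, 0.0173]
ee_rot: [-3.141, -0.004, -0.4]
wrist_force: [0.6, -0.1, -1.2]
width: 0.0399
time: 14.4
tool_pos: [0.6422, -0.1373, 0.0145]
ee_rot: [-3.142, -0.001, -0.4]
wrist_force: [-0.2, -0.6, -0.6]
width: 0.0395
time: 14.7
tool_pos: [0.6419, -0.1371, 0.0128]
ee_rot: [3.142, 0.0, -0.4]
wrist_force: [0.5, -0.2, -1.2]
width: 0.0393
time: 15.0
tool_pos: [0.642, -0.1372, 0.0124]
ee_rot: [3.142, -0.0, -0.4]
wrist_force: [0.4, 0.8, -1.7]
width: 0.0393
time: 15.3
tool_pos: [0.642, -0.1372, 0.0124]
ee_rot: [3.142, -0.0, -0.4]
wrist_force: [-0.8, 1.4, 1.4]
width: 0.0394
```

```bash
python3 -m jog '[[[0,0,0],[0,0,-0.5],0.2],[[0,0,0],[0,0,-0.5],0],[[0,0,0],[0,0,-0.5],-0.3],[[0,0,0],[0,0,-0.5],-0.6],[[0,0,0],[0,0,-0.5],-1]]'; python3 -m jog '[[[0,0,0],[0,0,0],-1],[[0,0,0],[0,0,0],-1],[[0,0,0],[0,0,0],-1],[[0,0,0],[0,0,0],-1]]';  python3 -m jog '[[[0,0,0],[0,0,-20],-1],[[0,0,0],[0,0,-55],-1],[[0,0,0],[0,0,-95],-1],[[0,0,0],[0,0,-135],-1],[[0,0,0],[0,0,-155],-1]]'; python3 -m jog '[[[0,0,0],[-24,-36,0],-1],[[0,0,0],[-48,-72,0],-1],[[0,0,0],[-72,-108,0],-1],[[0,0,0],[-96,-144,0],-1],[[0,0,0],[-120,-180,0],-1]]'; python3 -m jog '[[[0,0,0],[-24,-36,0],-1],[[0,0,0],[-48,-72,0],-1],[[0,0,0],[-72,-108,0],-1],[[0,0,0],[-96,-144,0],-1],[[0,0,0],[-120,-180,0],-1]]'; python3 -m jog '[[[0,0,0],[-24,-36,0],-1],[[0,0,0],[-48,-72,0],-1],[[0,0,0],[-61,-95,0],-1],[[0,0,0],[-61,-95,0],-1],[[0,0,0],[-61,-95,0],-1]]'; python3 -m jog '[[[0,0,0],[0,0,0],-1]]'
python3 - <<'E'
from h import *
o,p,im,d=wsnap("w_ink"); P=cloud(d,p)
print(o["time"],o["tool_pos"],o["ee_rot"],o["width"],o["wrist_force"])
m=(np.hypot(P[...,0]-.542,P[...,1]-.399)<.05)&(P[...,2]>.025)&(P[...,2]<.035)
w=P[m][:,:2].astype(np.float32)*1000; print(m.sum(),cv2.minEnclosingCircle(w),cv2.minAreaRect(w),P[m].mean(0))
c=np.array(cv2.minEnclosingCircle(w)[0])/1000; print(to_tool(o,[c[0],c[1],.0085]))
E
```

```text
time: 15.8
tool_pos: [0.642, -0.1372, 0.0125]
ee_rot: [3.142, -0.0, -0.4]
wrist_force: [0.3, 0.6, 0.1]
width: 0.0677
time: 16.2
tool_pos: [0.642, -0.1372, 0.0125]
ee_rot: [3.142, -0.0, -0.4]
wrist_force: [0.4, -0.8, 0.6]
width: 0.0937
time: 16.7
tool_pos: [0.6436, -0.1376, 0.1727]
ee_rot: [-3.141, -0.007, -0.4]
wrist_force: [0.5, 1.0, 0.5]
width: 0.0937
time: 17.2
tool_pos: [0.601, 0.0769, 0.1676]
ee_rot: [-3.141, -0.0, -0.4]
wrist_force: [0.7, -0.5, -0.3]
width: 0.0942
time: 17.7
tool_pos: [0.5606, 0.2896, 0.1676]
ee_rot: [-3.141, -0.0, -0.4]
wrist_force: [0.9, -0.7, -0.0]
width: 0.0942
time: 18.2
tool_pos: [0.5417, 0.3993, 0.1671]
ee_rot: [3.141, -0.0, -0.399]
wrist_force: [-0.1, -0.2, -0.3]
width: 0.0941
time: 18.3
tool_pos: [0.5424, 0.398, 0.1675]
ee_rot: [3.141, -0.0, -0.401]
wrist_force: [-0.9, 0.2, 0.1]
width: 0.094
18.3 [0.54238848 0.39803585 0.16748843] [ 3.14105614e+00 -4.07289122e-04 -4.01286116e-01] 0.09397356011116266 [-0.91293381  0.20366233  0.08444533]
2402 ((540.9495239257812, 401.85174560546875), 29.968591690063477) ((540.8072509765625, 402.157470703125), (58.54721450805664, 58.96505355834961), 42.368377685546875) [0.54115321 0.40300026 0.03000089]
[ -2.87989949  -3.03600015 158.98565983]
```

View pics/w_ink.png

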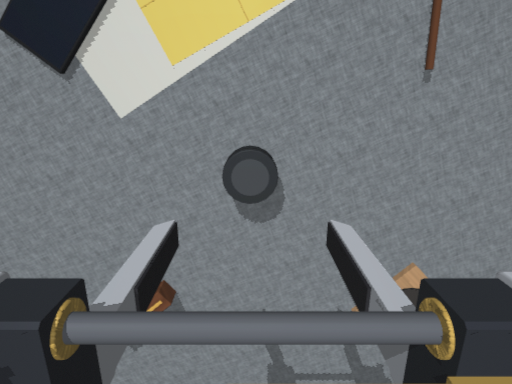

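The inkstone is at (250,175) with free space around it. I'll grasp it.

```bash
python3 -m jog '[[[0,0,0],[-3,-3,40],-1],[[0,0,0],[-3,-3,80],-1],[[0,0,0],[-3,-3,115],-1],[[0,0,0],[-3,-3,140],-1],[[0,0,0],[-3,-3,152],-1]]'; python3 -m jog '[[[0,0,0],[0,0,3],-0.4],[[0,0,0],[0,0,7],0.1],[[0,0,0],[0,0,7],1],[[0,0,0],[0,0,7],1],[[0,0,0],[0,0,7],1]]'; python3 -m jog '[[[0,0,0],[0,0,0],1],[[0,0,0],[0,0,0],1],[[0,0,0],[0,0,0],1],[[0,0,0],[0,0,0],1],[[0,0,0],[0,0,0],1]]'
```

```text
time: 18.85
tool_pos: [0.5392, 0.4005, 0.0121]
ee_rot: [3.137, 0.003, -0.402]
wrist_force: [0.0, -0.5, 0.7]
width: 0.094
time: 19.35
tool_pos: [0.5415, 0.4035, 0.0102]
ee_rot: [-3.139, -0.002, -0.4]
wrist_force: [0.6, 0.0, -0.1]
width: 0.059
time: 19.85
tool_pos: [0.5415, 0.4035, 0.0101]
ee_rot: [-3.139, -0.002, -0.4]
wrist_force: [0.4, -1.5, 5.4]
width: 0.0588
```

```bash
python3 -m jog '[[[0,0,0],[0,0,-10],1],[[0,0,0],[0,0,-40],1],[[0,0,0],[0,0,-80],1],[[0,0,0],[0,0,-125],1],[[0,0,0],[0,0,-150],1]]'; python3 -m jog '[[[0,0,0],[13,12,0],1],[[0,0,0],[38,36,0],1],[[0,0,0],[63,60,0],1],[[0,0,0],[88,84,0],1],[[0,0,0],[113,108,0],1]]'; python3 -m jog '[[[0,0,0],[25,24,0],1],[[0,0,0],[50,48,0],1],[[0,0,0],[72,68,0],1],[[0,0,0],[85,80,0],1],[[0,0,0],[90,84,0],1]]'; python3 -m jog '[[[0,0,0],[0,0,0],1],[[0,0,0],[0,0,0],1],[[0,0,0],[0,0,0],1]]'
python3 - <<'E'
from h import *
o,p,im,d=wsnap("w_large"); P=cloud(d,p)
print(o["time"],o["tool_pos"],o["ee_rot"],o["width"],o["wrist_force"])
hsv=cv2.cvtColor(im[:,:,::-1].copy(),cv2.COLOR_BGR2HSV)
near=(abs(P[...,2])<.02)&(np.hypot(P[...,0]-.653,P[...,1]-.147)<.08)
wood=(hsv[...,0]>5)&(hsv[...,0]<25)&(hsv[...,1]>80)&(hsv[...,2]>110)&near
w=P[wood][:,:2].astype(np.float32)*1000; q=cv2.minAreaRect(w); print(wood.sum(),q)
c=np.array(q[0])/1000; print(to_tool(o,[c[0],c[1],.013]))
E
```

```text
time: 20.35
tool_pos: [0.5407, 0.4038, 0.1621]
ee_rot: [-3.139, -0.001, -0.4]
wrist_force: [1.1, -0.5, -1.6]
width: 0.059
time: 20.85
tool_pos: [0.6013, 0.2566, 0.1543]
ee_rot: [3.137, 0.005, -0.401]
wrist_force: [-0.3, 0.2, -2.3]
width: 0.0591
time: 21.35
tool_pos: [0.652, 0.1445, 0.1556]
ee_rot: [3.139, 0.004, -0.403]
wrist_force: [0.2, -0.4, -3.0]
width: 0.059
time: 21.65
tool_pos: [0.652, 0.1487, 0.1584]
ee_rot: [-3.141, 0.0, -0.398]
wrist_force: [-0.6, -0.4, -2.1]
width: 0.0588
21.65 [0.65201635 0.14868225 0.15842449] [-3.14134981e+00  4.22938865e-04 -3.98096426e-01] 0.05875243494125161 [-0.62607241 -0.40917639 -2.09705749]
3408 ((652.887939453125, 148.913818359375), (102.64876556396484, 99.99272918701172), 21.526752471923828)
[  0.77516803  -0.51603262 145.42430774]
```

View pics/w_large.png

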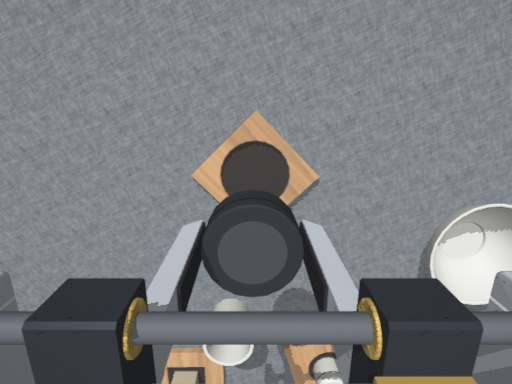

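The inkstone is level in the jaws, over the large recess at (255,172). I'll lower it.

```bash
python3 -m jog '[[[0,0,0],[1,-0.5,40],1],[[0,0,0],[1,-0.5,80],1],[[0,0,0],[1,-0.5,115],1],[[0,0,0],[1,-0.5,133],1],[[0,0,0],[1,-0.5,140],1]]'; python3 -m jog '[[[0,0,0],[0,0,1],1],[[0,0,0],[0,0,1],1],[[0,0,0],[0,0,1],1]]'; python3 -m jog '[[[0,0,0],[0,0,1],1],[[0,0,0],[0,0,1],1],[[0,0,0],[0,0,1],1]]'; python3 -m jog '[[[0,0,0],[0,0,0.5],1],[[0,0,0],[0,0,1],1],[[0,0,0],[0,0,1],1]]'; python3 -m jog '[[[0,0,0],[0,0,0.5],1],[[0,0,0],[0,0,1],1],[[0,0,0],[0,0,1],1]]'; python3 -m jog '[[[0,0,0],[0,0,0.5],1],[[0,0,0],[0,0,0.5],1],[[0,0,0],[0,0,0.5],1]]'
```

```text
time: 22.2
tool_pos: [0.6512, 0.148, 0.015]
ee_rot: [3.139, 0.005, -0.399]
wrist_force: [-0.4, 0.9, -1.3]
width: 0.059
time: 22.5
tool_pos: [0.6552, 0.1477, 0.0199]
ee_rot: [-3.139, -0.004, -0.4]
wrist_force: [-0.1, -0.4, -2.4]
width: 0.0589
time: 22.8
tool_pos: [0.6539, 0.1472, 0.0169]
ee_rot: [-3.141, -0.001, -0.4]
wrist_force: [0.2, -0.6, -1.7]
width: 0.0592
time: 23.1
tool_pos: [0.6536, 0.1472, 0.0152]
ee_rot: [3.141, 0.0, -0.4]
wrist_force: [-0.5, 0.9, -3.0]
width: 0.0589
time: 23.4
tool_pos: [0.6536, 0.1472, 0.0143]
ee_rot: [3.141, 0.0, -0.4]
wrist_force: [0.9, 0.5, -3.1]
width: 0.0587
time: 23.7
tool_pos: [0.6537, 0.1472, 0.014]
ee_rot: [3.141, -0.0, -0.4]
wrist_force: [0.3, 0.9, -1.5]
width: 0.0587
```

```bash
python3 -m jog '[[[0,0,0],[0,0,0.5],1],[[0,0,0],[0,0,0.5],1],[[0,0,0],[0,0,0.5],1]]'; python3 -m jog '[[[0,0,0],[0,0,0.5],1],[[0,0,0],[0,0,0.5],1],[[0,0,0],[0,0,0.5],1]]'
```

```text
time: 24.0
tool_pos: [0.6537, 0.1472, 0.0134]
ee_rot: [3.141, 0.0, -0.4]
wrist_force: [-0.0, 0.4, -2.1]
width: 0.0592
time: 24.3
tool_pos: [0.6538, 0.1472, 0.0132]
ee_rot: [-3.142, -0.0, -0.4]
wrist_force: [-0.4, 0.4, -1.0]
width: 0.0588
```

```bash
python3 -m jog '[[[0,0,0],[0,0,0.5],1],[[0,0,0],[0,0,0.5],1],[[0,0,0],[0,0,0.5],1]]'; python3 -m jog '[[[0,0,0],[0,0,0.5],1],[[0,0,0],[0,0,0.5],1],[[0,0,0],[0,0,0.5],1]]'
```

```text
time: 24.6
tool_pos: [0.6538, 0.1473, 0.0132]
ee_rot: [-3.142, -0.0, -0.4]
wrist_force: [-2.0, -0.5, 2.7]
width: 0.059
time: 24.9
tool_pos: [0.6538, 0.1473, 0.0131]
ee_rot: [-3.141, -0.001, -0.4]
wrist_force: [-2.7, -0.7, 5.5]
width: 0.0589
```

```bash
python3 -m jog '[[[0,0,0],[0,0,-0.5],0],[[0,0,0],[0,0,-0.5],-0.2],[[0,0,0],[0,0,-0.5],-0.4],[[0,0,0],[0,0,-0.5],-0.7],[[0,0,0],[0,0,-0.5],-1]]'; python3 -m jog '[[[0,0,0],[0,0,0],-1],[[0,0,0],[0,0,0],-1],[[0,0,0],[0,0,0],-1]]';  python3 -m jog '[[[0,0,0],[0,0,-20],-1],[[0,0,0],[0,0,-55],-1],[[0,0,0],[0,0,-95],-1],[[0,0,0],[0,0,-135],-1],[[0,0,0],[0,0,-155],-1]]'; python3 -m jog '[[[0,0,0],[-41,0,0],-1],[[0,0,0],[-82,-1,0],-1],[[0,0,0],[-123,-2,0],-1],[[0,0,0],[-164,-3,0],-1],[[0,0,0],[-205,-3,0],-1]]'; python3 -m jog '[[[0,0,8.5],[-41,0,0],-1],[[0,0,17],[-82,-1,0],-1],[[0,0,25.5],[-115,-2,0],-1],[[0,0,34],[-130,-3,0],-1],[[0,0,42.5],[-136,-3,0],-1]]'; python3 -m jog '[[[0,0,7],[0,0,0],-1],[[0,0,7],[0,0,0],-1],[[0,0,7],[0,0,0],-1],[[0,0,7],[0,0,0],-1]]'
python3 - <<'E'
from h import *
o,p,im,d=wsnap("w_pw"); P=cloud(d,p)
print(o["time"],o["tool_pos"],o["ee_rot"],o["width"],o["wrist_force"])
m=(np.hypot(P[...,0]-.342,P[...,1]-.2855)<.07)&(P[...,2]>.023)&(P[...,2]<.034)
w=P[m][:,:2].astype(np.float32)*1000; q=cv2.minAreaRect(w);print(m.sum(),q,P[m].mean(0))
c=np.array(q[0])/1000; print(to_tool(o,[c[0],c[1],.009]))
E
```

```text
time: 25.4
tool_pos: [0.6538, 0.1472, 0.0118]
ee_rot: [3.141, 0.0, -0.4]
wrist_force: [0.2, 0.1, -0.7]
width: 0.0786
time: 25.7
tool_pos: [0.6537, 0.1472, 0.0123]
ee_rot: [3.142, -0.0, -0.4]
wrist_force: [0.1, 0.2, -0.2]
width: 0.0938
time: 26.2
tool_pos: [0.6553, 0.1475, 0.1728]
ee_rot: [-3.138, -0.006, -0.4]
wrist_force: [0.7, 0.4, 0.1]
width: 0.0941
time: 26.7
tool_pos: [0.4645, 0.2304, 0.1675]
ee_rot: [-3.141, -0.0, -0.4]
wrist_force: [0.6, 0.8, 1.0]
width: 0.0944
time: 27.2
tool_pos: [0.3404, 0.2864, 0.1679]
ee_rot: [-3.141, 0.0, -1.146]
wrist_force: [0.2, -0.3, 0.1]
width: 0.094
time: 27.6
tool_pos: [0.3421, 0.2855, 0.1675]
ee_rot: [-3.142, -0.0, -1.263]
wrist_force: [0.3, -0.0, 0.1]
width: 0.0941
27.6 [0.3421188  0.28552028 0.1674568 ] [-3.14151576e+00 -6.78373373e-05 -1.26264828e+00] 0.09411084984115488 [ 0.27894344 -0.04191755  0.13801923]
2001 ((339.4931335449219, 288.5149841308594), (98.27992248535156, 24.00771713256836), 17.497133255004883) [0.34154834 0.28909474 0.02791185]
[ -3.66074621   1.60589682 158.45643152]
```

View pics/w_pw.png

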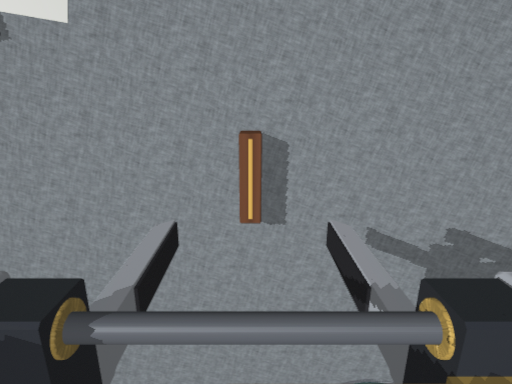

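The paperweight at (250,177) is square to the jaws. I'll grasp it.

```bash
python3 -m jog '[[[0,0,0],[-4,1.5,40],-1],[[0,0,0],[-4,1.5,80],-1],[[0,0,0],[-4,1.5,115],-1],[[0,0,0],[-4,1.5,140],-1],[[0,0,0],[-4,1.5,152],-1]]'; python3 -m jog '[[[0,0,0],[0,0,3],0],[[0,0,0],[0,0,7],0.5],[[0,0,0],[0,0,7],1],[[0,0,0],[0,0,7],1],[[0,0,0],[0,0,7],1]]'; python3 -m jog '[[[0,0,0],[0,0,0],1],[[0,0,0],[0,0,0],1],[[0,0,0],[0,0,0],1],[[0,0,0],[0,0,0],1],[[0,0,0],[0,0,0],1]]'; python3 -m jog '[[[0,0,0],[0,0,0],1],[[0,0,0],[0,0,0],1],[[0,0,0],[0,0,0],1]]'
```

```text
time: 28.15
tool_pos: [0.3377, 0.2877, 0.0126]
ee_rot: [3.137, -0.001, -1.264]
wrist_force: [-0.4, 0.1, 0.0]
width: 0.0936
time: 28.65
tool_pos: [0.3401, 0.2895, 0.0095]
ee_rot: [-3.139, 0.001, -1.264]
wrist_force: [-0.4, 0.7, -0.5]
width: 0.0575
time: 29.15
tool_pos: [0.3395, 0.2887, 0.0085]
ee_rot: [-3.142, -0.001, -1.264]
wrist_force: [0.5, -0.6, 1.2]
width: 0.0237
time: 29.45
tool_pos: [0.3394, 0.2887, 0.0085]
ee_rot: [3.142, -0.001, -1.264]
wrist_force: [-0.7, -1.8, 1.3]
width: 0.0236
```

```bash
python3 -m jog '[[[0,0,0],[0,0,-10],1],[[0,0,0],[0,0,-40],1],[[0,0,0],[0,0,-80],1],[[0,0,0],[0,0,-125],1],[[0,0,0],[0,0,-150],1]]'; python3 -m jog '[[[0,0,0],[20,-1,0],1],[[0,0,0],[60,-3,0],1],[[0,0,0],[100,-5,0],1],[[0,0,0],[140,-7,0],1],[[0,0,0],[180,-9,0],1]]'; python3 -m jog '[[[0,0,0],[40,-2,0],1],[[0,0,0],[75,-4,0],1],[[0,0,0],[107,-5,0],1],[[0,0,0],[140,15,0],1],[[0,0,0],[174,39,0],1]]'; python3 -m jog '[[[0,0,0],[34,24,0],1],[[0,0,0],[68,48,0],1],[[0,0,0],[102,73,0],1]]'; python3 -m jog '[[[0,0,-7],[30,22,0],1],[[0,0,-14],[50,37,0],1],[[0,0,-21],[62,47,0],1],[[0,0,-27],[69,53,0],1],[[0,0,-27],[69,53,0],1]]'; python3 -m jog '[[[0,0,0],[0,0,0],1],[[0,0,0],[0,0,0],1]]'
python3 - <<'E'
from h import *
o,p,im,d=wsnap("w_long"); P=cloud(d,p)
print(o["time"],o["tool_pos"],o["ee_rot"],o["width"],o["wrist_force"])
hsv=cv2.cvtColor(im[:,:,::-1].copy(),cv2.COLOR_BGR2HSV)
near=(abs(P[...,2])<.02)&(np.hypot(P[...,0]-.350,P[...,1]+.259)<.09)
wood=(hsv[...,0]>5)&(hsv[...,0]<25)&(hsv[...,1]>80)&(hsv[...,2]>110)&near
w=P[wood][:,:2].astype(np.float32)*1000; q=cv2.minAreaRect(w); print(wood.sum(),q)
c=np.array(q[0])/1000; print(to_tool(o,[c[0],c[1],.0115]))
E
```

```text
time: 29.95
tool_pos: [0.3403, 0.2902, 0.1629]
ee_rot: [-3.136, 0.003, -1.264]
wrist_force: [0.4, 0.5, -0.8]
width: 0.024
time: 30.45
tool_pos: [0.4024, 0.1192, 0.1589]
ee_rot: [-3.14, 0.001, -1.263]
wrist_force: [0.4, 0.9, -0.6]
width: 0.0238
time: 30.95
tool_pos: [0.4177, -0.0584, 0.1586]
ee_rot: [-3.141, 0.001, -1.263]
wrist_force: [-0.4, -1.1, -1.3]
width: 0.0235
time: 31.25
tool_pos: [0.3783, -0.1778, 0.1589]
ee_rot: [-3.14, -0.0, -1.263]
wrist_force: [1.0, -0.5, -1.1]
width: 0.0237
time: 31.75
tool_pos: [0.3489, -0.2593, 0.1586]
ee_rot: [-3.141, -0.0, -0.795]
wrist_force: [0.0, 0.9, -1.5]
width: 0.0238
time: 31.95
tool_pos: [0.3494, -0.258, 0.1586]
ee_rot: [-3.141, -0.0, -0.793]
wrist_force: [-0.4, -0.7, -1.8]
width: 0.024
31.95 [ 0.3494326  -0.25796624  0.15858408] [-3.14102127e+00 -9.10628065e-05 -7.93420517e-01] 0.024014692524856263 [-0.43922874 -0.68940702 -1.80935981]
2127 ((354.6257629394531, -253.10118103027344), (119.83065032958984, 66.50032043457031), 44.761539459228516)
[  0.16154684  -7.02982508 147.0881377 ]
```

View pics/w_long.png

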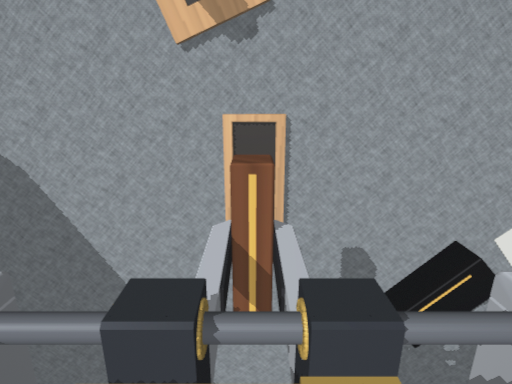

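The paperweight is aligned with the long recess. The tray's near end is hidden from the wrist camera, but the bias-corrected scene measurement agrees to within 1 mm. I'll lower it.

```bash
python3 -m jog '[[[0,0,0],[0,0,40],1],[[0,0,0],[0,0,80],1],[[0,0,0],[0,0,115],1],[[0,0,0],[0,0,134],1],[[0,0,0],[0,0,142],1]]'; python3 -m jog '[[[0,0,0],[0,0,1],1],[[0,0,0],[0,0,1],1],[[0,0,0],[0,0,1],1]]'; python3 -m jog '[[[0,0,0],[0,0,1],1],[[0,0,0],[0,0,1],1],[[0,0,0],[0,0,1],1]]'; python3 -m jog '[[[0,0,0],[0,0,0.5],1],[[0,0,0],[0,0,1],1],[[0,0,0],[0,0,1],1]]'; python3 -m jog '[[[0,0,0],[0,0,0.5],1],[[0,0,0],[0,0,1],1],[[0,0,0],[0,0,1],1]]'; python3 -m jog '[[[0,0,0],[0,0,0.5],1],[[0,0,0],[0,0,0.5],1],[[0,0,0],[0,0,0.5],1]]'; python3 -m jog '[[[0,0,0],[0,0,0.5],1],[[0,0,0],[0,0,0.5],1],[[0,0,0],[0,0,0.5],1]]'
```

```text
time: 32.5
tool_pos: [0.348, -0.2567, 0.014]
ee_rot: [-3.142, 0.005, -0.792]
wrist_force: [-0.0, 0.4, -1.3]
width: 0.0237
time: 32.8
tool_pos: [0.3503, -0.2595, 0.0172]
ee_rot: [-3.142, -0.003, -0.793]
wrist_force: [0.3, -1.1, -0.8]
width: 0.0236
time: 33.1
tool_pos: [0.3494, -0.2589, 0.0149]
ee_rot: [-3.142, -0.001, -0.793]
wrist_force: [-0.1, 0.0, -0.6]
width: 0.0235
time: 33.4
tool_pos: [0.349, -0.2586, 0.0133]
ee_rot: [3.142, 0.0, -0.793]
wrist_force: [-0.2, -0.4, -0.6]
width: 0.0239
time: 33.7
tool_pos: [0.3491, -0.2586, 0.0124]
ee_rot: [3.142, 0.0, -0.793]
wrist_force: [-0.2, 0.6, -0.9]
width: 0.0242
time: 34.0
tool_pos: [0.3491, -0.2586, 0.012]
ee_rot: [3.142, -0.0, -0.793]
wrist_force: [-0.1, 0.2, -1.3]
width: 0.0239
time: 34.3
tool_pos: [0.3491, -0.2587, 0.0115]
ee_rot: [3.142, -0.0, -0.793]
wrist_force: [0.3, 0.4, -1.5]
width: 0.0237
```

```bash
python3 -m jog '[[[0,0,0],[0,0,0.5],1],[[0,0,0],[0,0,0.5],1],[[0,0,0],[0,0,0.5],1]]'; python3 -m jog '[[[0,0,0],[0,0,0.5],1],[[0,0,0],[0,0,0.5],1],[[0,0,0],[0,0,0.5],1]]'
```

```text
time: 34.6
tool_pos: [0.3492, -0.2587, 0.0115]
ee_rot: [3.142, -0.0, -0.793]
wrist_force: [-2.3, 1.3, 3.6]
width: 0.0242
time: 34.9
tool_pos: [0.3491, -0.2587, 0.0115]
ee_rot: [3.141, -0.0, -0.793]
wrist_force: [-2.7, 0.8, 7.3]
width: 0.0236
```

```bash
python3 -m jog '[[[0,0,0],[0,0,-0.7],0.5],[[0,0,0],[0,0,-0.7],0.3],[[0,0,0],[0,0,-0.7],0],[[0,0,0],[0,0,-0.7],-0.4],[[0,0,0],[0,0,-0.7],-1]]'; python3 -m jog '[[[0,0,0],[0,0,0],-1],[[0,0,0],[0,0,0],-1],[[0,0,0],[0,0,0],-1],[[0,0,0],[0,0,0],-1]]';  python3 -m jog '[[[0,0,0],[0,0,-20],-1],[[0,0,0],[0,0,-55],-1],[[0,0,0],[0,0,-95],-1],[[0,0,0],[0,0,-135],-1],[[0,0,0],[0,0,-170],-1]]'; python3 -m jog '[[[0,0,0],[11,39,0],-1],[[0,0,0],[22,78,0],-1],[[0,0,0],[33,117,0],-1],[[0,0,0],[44,156,0],-1],[[0,0,0],[55,195,0],-1]]'; python3 -m jog '[[[0,0,0],[11,39,0],-1],[[0,0,0],[22,78,0],-1],[[0,0,0],[22,78,0],-1],[[0,0,0],[22,78,0],-1]]'
python3 - <<'E'
from h import *
from bench import eyes
p=eyes.camera_params("scene"); im,d=eyes.snapshot("scene"); P=cloud(d,p); d0=np.load("pics/scene0_d.npy"); P0=cloud(d0,p)
cv2.imwrite("pics/scene1.png",im[:,:,::-1])
cv2.imwrite("pics/final.png",cv2.resize(im[90:340,110:450,::-1],(800,588),interpolation=cv2.INTER_CUBIC))
T=dict(ink=((.6545,.1465),.033),pot=((.6435,-.1385),.039),seal=((.458,-.084),.054),pw=((.3515,-.2605),.031),cup=((.556,-.012),.055),box=((.404,-.509),.045))
for n,(c,h) in T.items():
    for lab,Q in (("before",P0),("now",P)):
        r=.07 if n in("pw","box") else .05
        m=(np.hypot(Q[...,0]-c[0],Q[...,1]-c[1])<r)&(abs(Q[...,2]-h)<.004)
        if m.sum()>20:
            q=cv2.minAreaRect(Q[m][:,:2].astype(np.float32)*1000); print(n,lab,m.sum(),np.round(q[0],1),np.round(q[1],1),round(q[2],1),"z",np.round(np.percentile(Q[m][:,2],[5,50,95])*1000,1))
E
```

```text
time: 35.4
tool_pos: [0.3491, -0.2587, 0.011]
ee_rot: [3.142, -0.0, -0.793]
wrist_force: [-1.2, -0.3, 0.2]
width: 0.0524
time: 35.8
tool_pos: [0.3492, -0.2587, 0.0112]
ee_rot: [3.142, -0.0, -0.793]
wrist_force: [0.3, -0.5, 0.2]
width: 0.0841
time: 36.3
tool_pos: [0.3493, -0.2587, 0.1834]
ee_rot: [-3.142, -0.002, -0.793]
wrist_force: [0.9, 0.2, -0.2]
width: 0.0939
time: 36.8
tool_pos: [0.2479, -0.436, 0.1813]
ee_rot: [3.142, -0.001, -0.793]
wrist_force: [0.4, -0.5, -0.1]
width: 0.094
time: 37.2
tool_pos: [0.2082, -0.5052, 0.1806]
ee_rot: [-3.14, 0.001, -0.794]
wrist_force: [-0.2, 1.2, -0.3]
width: 0.0941
ink now 442 [652.7 143. ] [57.  57.9] 17.0 z [29.9 32.4 34.9]
pot now 142 [ 641.8 -139.7] [37.3 35.9] 86.9 z [35.7 38.2 40.5]
seal now 50 [457.3 -84.3] [23.7 23.5] 76.3 z [50.7 53.1 55.8]
pw now 201 [ 349.5 -259.6] [102.4  23.9] 44.6 z [27.7 30.4 33.4]
cup before 97 [556.3 -12.3] [56.1 54.1] 62.8 z [51.7 54.1 57.3]
cup now 107 [555.4 -11.8] [55.4 56.8] 9.1 z [51.6 54.  56.7]
box before 464 [ 402.9 -509.9] [ 55.  120.7] 88.3 z [41.9 44.9 47.7]
box now 450 [ 402.  -509.5] [ 55.2 121.2] 86.5 z [41.8 44.8 47.7]
```

View pics/final.png

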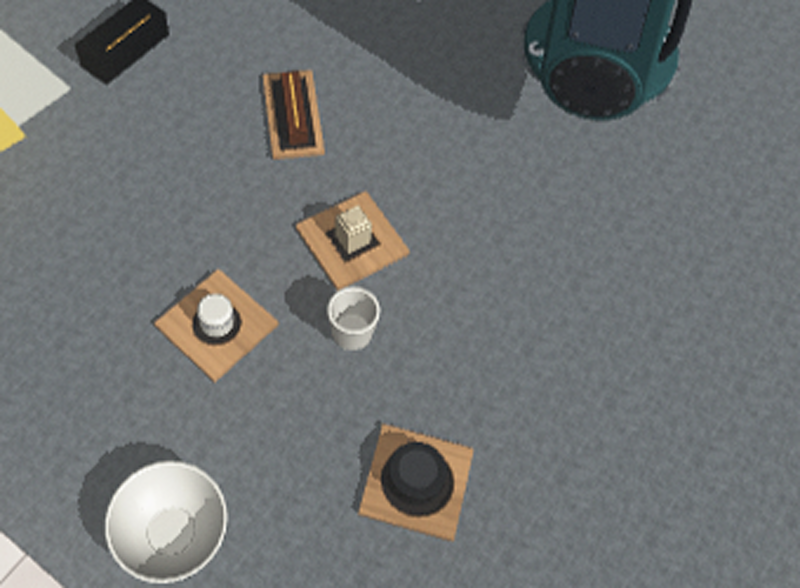

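All four items sit inside their recesses: inkstone (417,480), pot (216,316), seal (353,230) and paperweight (293,110). Their tops are each about 3 mm higher than they were on the table, which matches the recess floors. The cup and box are unmoved, so I'm handing the job in.

```bash
python3 -c "
from bench import close_job
print(close_job())"
```

```text
the job is handed in; nothing more can be done
None
```

All four writing things are in their matching trays, and I handed the job in at about 37 s of the 107 s allowed. I lowered each one onto the recess floor until I felt a light contact of about 1.4–7.3 N, then let go and backed the gripper away, touching nothing.

- **Items:** in the last scene picture each stands upright inside its recess, with its top about 3 mm higher than it was on the table, which matches the recess floor. For the seal I checked only its final height, about 53 mm against the 54 mm expected.
- **Cup and box:** both are within about 1 mm of where they started, which is measurement noise.
- **Disagreements:** the scene and wrist cameras differed by about 2–3 mm on the tray centres. In the scene view the inkstone measured about 4 mm off-centre, against 8 mm of clearance. The wrist view of the long tray was partly hidden, so I placed the paperweight using the scene measurement corrected for that offset.

No check failed.

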